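# Spread the dry clay lumps and hang up the pail

## Task

Hang the empty pail by its handle on the hook of the ware rack, and spread the heap of dry clay lumps over the whole plaster bed of the drying tray in one even layer, three rows of three, so that each lump has its own ninth of the bed. Every lump must lie on the plaster, with a finger's width or more of air between neighbours. Leave everything else where it stands.

Things in the scene. Friction and masses are not known exactly. Their poses are not given: they have to be found in the camera images.
- tray: Drying tray, fixed: a white plaster bed 280 (x) by 360 (y) mm in a wooden frame 12 mm wide. Origin: centre of its underside on the bench. The bed's face is 18 mm above the origin; the frame's top is 34 mm above it, 16 mm over the bed. x and y along its sides, z up.
- pail: Loose empty metal pail, about 240 g, upright in the tray beside the heap: 92 mm wide at the foot, 118 mm at the rim, 98 mm tall, with a rigid (not swinging) arched handle of 8 mm steel rod over it. Origin: centre of its underside, z up. The arch stands in the pail's own y-z plane, 121 mm wide at the rim.
- pail_handle (a point): Top of the pail's arched handle: the rod's centre line at its middle, 158 mm above the pail's underside. The centre line is 156 mm up at y = +-18 mm, 149 mm at +-36 mm, 134 mm at +-52 mm (pail's y). The rod can be pinched across the pail's x, 25 to 32 mm beside its middle, which leaves the middle free for the hook.
- rack: Fixed wooden ware rack with cups on two boards, 130 (x) by 160 (y) by 300 mm tall, left or right of the tray. Origin: centre of its underside; its front looks to its own -x, towards the robot. From its front rail (65 mm before the origin, 241 mm up) a hook of 8 mm steel rod reaches out along -x, slopes gently down to its seat and turns up at the end.
- hook_seat (a point): Seat of the hook: centre line of its rod at the lowest part, 162 mm before the rack's origin (97 mm before the front rail), 226 mm above the bench. The upturned tip is 25 mm further out, its top 256 mm above the bench. A hung pail's handle rod lies across the seat along the rack's y, its centre line 234 mm above the bench.
- basin: Bystander: loose clay-crusted slip basin, 180 mm wide, 106 mm tall, on the other side of the tray from the rack. Origin: centre of its underside.
- teabowl: Bystander: loose blue tea bowl, 100 mm wide, 58 mm tall, just beyond the tray. Origin: centre of its underside.
- brushjar: Bystander: loose pale jar, 76 mm wide, 95 mm tall, brushes up to 205 mm, beside the basin. Origin: centre of its underside.
- lump0: Lump of bone-dry clay, rigid and faceted, grey-brown, 35 to 45 mm across, 29 to 34 mm thick, at most 48 mm corner to corner, about 50 g. Origin: its middle, 15 to 20 mm above whatever flat it lies on; its orientation is of no matter. At the start six lumps lie on the bed in a tight heap with three (lump6, lump7, lump8) on top of them.
- lump1: Another lump like lump0, origin in its middle.
- lump2: Another lump like lump0, origin in its middle.
- lump3: Another lump like lump0, origin in its middle.
- lump4: Another lump like lump0, origin in its middle.
- lump5: Another lump like lump0, origin in its middle.
- lump6: Another lump like lump0, origin in its middle (starts on top of the heap).
- lump7: Another lump like lump0, origin in its middle (starts on top of the heap).
- lump8: Another lump like lump0, origin in its middle (starts on top of the heap).
Mind the look-alikes: they are no part of the job. Leave any green or yellow look-alike of the pail alone.

How it is judged:
By the outcome, as a careful person would: the job done as asked, in the order asked, and still so for the second after the job is handed in, with the robot touching nothing.
It also fails if it takes over 72 s, if anything falls off the work surface, if the arm or the gripper's body presses on something with over 40 N, if the wrist force passes 120 N, or if a joint passes its speed limit or range.

## Robot

A 7-joint arm with a two-finger parallel gripper is mounted at the origin on the work surface. World frame = base frame: x ahead of the robot, y to its left, z up, the work surface at z = 0. Lengths are in m, angles in rad, forces in N, time in s.
With the tool pointing down it reaches from about 0.375 to 0.925 m from the base axis. Payload 3.1 kg.
Tool frame: the origin (TCP) lies midway between the tips of the shut fingers; the grasp point (between the pads) lies pinch_z behind it (pinch_z is the distance from the TCP to the grasp point, in m); z points along the fingers, y is the line along which they close (so a half turn about z gives the same grasp; the last joint's range is limited). The gripper opens to 85 mm and grips with 20 to 120 N. Pads are 22 mm wide; open, the fingers measure 114 mm over their backs; the gripper's body (76 mm by 85 mm) begins 54 mm behind the grasp point. The pads swing forward as they close: fully open they stand 13 mm farther back than shut.
Start: joints at [-1.243, 0.383, 0.044, 1.598, -0.018, 1.161, -0.05], TCP at [0.268, 0.592, 0.231] pointing down, gripper open.
Joint ranges: [-2.61, 2.61], [-0.41, 2.15], [-1.48, 1.57], [0, 2.5], [-1.57, 4.71], [0.05, 1.97], [-2.85, 2.85]. Speed limits (rad/s): [2.79, 2.79, 3.14, 3.14, 3.14, 3.14, 3.14].

## Interface

Orientations are given as a unit quaternion [w, x, y, z].
In Python, from station import * gives the robot as it stands. The module is installed in compiled form; this text tells all that it offers.
- The arm moves only by the shell command python3 -m crank 'ROWS' [OPENING]. ROWS is JSON, a list that holds one entry, the list of rows, each a list of 6 numbers: the shift along the tool's x, y, z in units of 750 mm (1.0 is 750 mm), then the turn, a rotation vector about the tool's x, y, z in units of 90 degrees (1.0 is 90 degrees). A call has 1 to 10 rows; each row is the pose to reach, as a shift and turn from the pose commanded when the call began, along the tool's axes at that moment; what a row does not reach only later rows make up. A row lasts 1/12 s, in which the tool goes at most 41.7 mm and 7.16 degrees, less where a joint would pass 70% of its speed; a pose out of reach is approached as far as the arm can. A call with a number of a shift or a turn outside -1 to 1 is refused whole. A call with a gripper value outside its range is refused whole. OPENING is the gripper command: -1 is shut, 1 is fully open, values between are in proportion, set as the call begins (- or left out, the last holds). The fingers move at their own pace and stop on an object; the grip force is fixed at half the most. Time passes only in rows, so rows that repeat a pose let the fingers close. It gives the time, the measured TCP pose, the force, the opening and the grip force at its end, in the units of the state.
- state(): the state, without advancing time (a new reading comes with each control period).
- read_camera(name): name is "side" or "top"; returns the picture (384x512x3 uint8, blue, green, red); there is no depth.
- camera_params(name): a dict with "camera_matrix" (3x3 intrinsics, pixels), "rvec" (rotation vector, rad) and "tvec" (3), from world to camera coordinates, as OpenCV has them. Camera axes: x right, y down, z forward; pixel columns grow to the right and rows downward; lengths in m; the calibration is good to about 2 mm. A picture is of the moment at which its call begins. camera_params takes no time and is no camera call.
- sign_off(): hands the job in; it is judged then, once.
Trained networks look in the newest picture that a camera, given by its name, has taken for a name from the list of things; names that differ only in an ending like _2 or _b are one class to them, and where a whole thing is asked for, a point or a joint stands for the part that bears it (a point fixed in the world has none). Each returns a list of dicts, best first, with "conf" (0 to 1); they miss things now and then, are a little off and sometimes report something else, mostly with a low value. They report only what shows in the picture. A call takes as long as a camera call. They do not tell look-alikes from the thing itself.
- boxes_of(camera, query): "box" ([centre column, centre row, width, height] in pixels, round what is visible of it).
The state is a dict: "t": time; "joint_positions": joint angles; "joint_velocities": joint speeds; "joint_torque": joint torques, N m; "position": TCP position; "tool_rot": TCP orientation; "ft_force": force on the tool from outside, world axes, zero at the start; "torque": the same for the moment, N m; "opening": finger opening in m; "grasp_force": force on a finger pad.
Only numpy, scipy, OpenCV 4.12 (cv2) and the standard library are available. Lean on these libraries where they do the work, as an engineer would, in place of code of your own. Each camera call takes 0.05 s, during which the arm holds its last target. There are 200 camera calls.

## Working session

There is one attempt and no reset: what is moved stays moved. The work goes in short steps, Python scripts to look and compute and a shell command to move; the robot and the scene stay as the last step left them, time stands still between calls to the robot, and variables do not carry over. Pictures are saved under pics/ and viewed, at most 10 in all, crops included, and the job is handed in when it is done.

```bash
mkdir -p pics; cat > h.py <<'E'
from station import *
import numpy as np, cv2
def snap(n,f=None):
    im=read_camera(n)
    if f: cv2.imwrite('pics/'+f,im)
    return im
def P(n):
    c=camera_params(n); K=np.array(c['camera_matrix']); R=cv2.Rodrigues(np.array(c['rvec'],float))[0]; t=np.array(c['tvec'],float).ravel()
    return K,R,t
def ray(n,u,v):
    K,R,t=P(n); d=R.T@np.linalg.inv(K)@np.array([u,v,1.]); return -R.T@t,d
def atz(n,u,v,z):
    o,d=ray(n,u,v); return o+d*(z-o[2])/d[2]
def proj(n,p):
    K,R,t=P(n); q=K@(R@np.array(p,float)+t); return q[:2]/q[2]
def tri(a,b):
    (o1,d1),(o2,d2)=ray('top',*a),ray('side',*b)
    A=np.stack([d1,-d2],1); s=np.linalg.lstsq(A,o2-o1,rcond=None)[0]
    p,q=o1+s[0]*d1,o2+s[1]*d2; return (p+q)/2,np.linalg.norm(p-q)
E
python3 - <<'E'
from h import *
np.set_printoptions(precision=4,suppress=True)
a=snap('top','t0.png');b=snap('side','s0.png')
s=state();print({k:s[k] for k in('t','position','tool_rot','ft_force','opening')})
try: print(pinch_z)
except Exception as e: print(e)
for n in('top','side'):
    K,R,t=P(n);print(n,'cam',-R.T@t,'dir',R[2])
    for q in('tray','pail','pail_handle','rack','hook_seat','basin','lump0'):
        print(n,q,[(np.round(d['box'],0).tolist(),round(d['conf'],2)) for d in boxes_of(n,q)][:12])
E
```

```text
{'t': 0.1, 'position': array([0.2681, 0.5912, 0.23  ]), 'tool_rot': array([-0.0002,  0.2113,  0.9774, -0.0012]), 'ft_force': array([-0.4214,  0.2443,  0.0558]), 'opening': 0.08557659406966545}
0.0187
top cam [ 0.4759 -0.0003  1.0559] dir [ 0.0794  0.0284 -0.9964]
top tray [([258.0, 193.0, 138.0, 117.0], 0.62)]
top pail [([315.0, 100.0, 43.0, 50.0], 0.98), ([289.0, 190.0, 49.0, 50.0], 0.94), ([348.0, 304.0, 46.0, 46.0], 0.77)]
top pail_handle [([290.0, 188.0, 46.0, 44.0], 0.93), ([314.0, 99.0, 46.0, 48.0], 0.91), ([350.0, 306.0, 48.0, 48.0], 0.86)]
top rack [([414.0, 171.0, 118.0, 119.0], 0.68)]
top hook_seat [([417.0, 173.0, 117.0, 118.0], 0.82), ([289.0, 190.0, 47.0, 46.0], 0.64)]
top basin [([233.0, 149.0, 14.0, 9.0], 0.73), ([133.0, 162.0, 68.0, 64.0], 0.66)]
top lump0 [([232.0, 160.0, 7.0, 10.0], 0.71), ([213.0, 177.0, 11.0, 16.0], 0.65), ([243.0, 181.0, 9.0, 10.0], 0.63), ([234.0, 176.0, 10.0, 18.0], 0.62), ([233.0, 150.0, 15.0, 2.0], 0.5), ([222.0, 170.0, 14.0, 14.0], 0.41), ([240.0, 166.0, 8.0, 8.0], 0.4)]
side cam [-0.1209  0.7101  0.6842] dir [ 0.5986 -0.6392 -0.4828]
side tray [([248.0, 254.0, 185.0, 104.0], 0.59)]
side pail [([222.0, 174.0, 37.0, 52.0], 0.93), ([273.0, 204.0, 45.0, 62.0], 0.79), ([402.0, 226.0, 53.0, 63.0], 0.7)]
side pail_handle [([402.0, 225.0, 46.0, 63.0], 0.89), ([224.0, 176.0, 40.0, 52.0], 0.68), ([269.0, 201.0, 45.0, 61.0], 0.63)]
side rack [([321.0, 145.0, 81.0, 111.0], 0.73)]
side hook_seat [([316.0, 145.0, 67.0, 109.0], 0.62)]
side basin [([126.0, 275.0, 68.0, 62.0], 0.59)]
side lump0 [([207.0, 232.0, 17.0, 10.0], 0.76), ([218.0, 244.0, 18.0, 15.0], 0.67), ([201.0, 249.0, 18.0, 18.0], 0.64), ([202.0, 238.0, 12.0, 15.0], 0.57), ([231.0, 238.0, 17.0, 16.0], 0.48), ([218.0, 229.0, 13.0, 20.0], 0.48), ([205.0, 220.0, 19.0, 11.0], 0.41)]
```

View pics/t0.png

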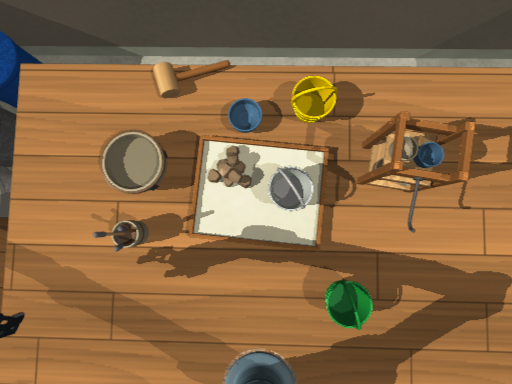

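View pics/s0.png

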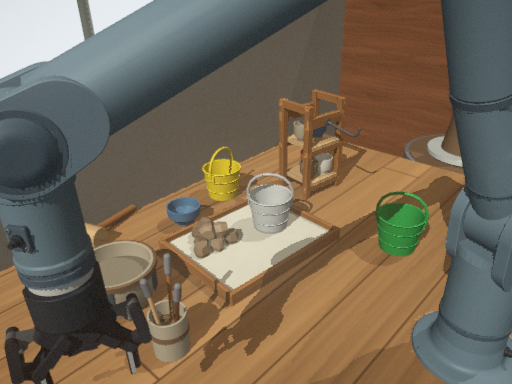

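The top view (up is +x, left is +y) shows the tray at about (193–328, 137–245), the grey pail at (290,188), the heap at (231,170) and the rack at (418,155). The hook tip is near (411,228). The yellow and green pails are the decoys. Next I'll enlarge both views to take precise pixels.

```bash
python3 - <<'E'
from h import *
for n,(x0,y0,x1,y1),f in(('t0',(190,105,470,255),'t0c.png'),('s0',(155,90,365,300),'s0c.png')):
    im=cv2.imread(f'pics/{n}.png')[y0:y1,x0:x1]; k=min(800/(x1-x0),600/(y1-y0)); k=np.floor(k*10)/10
    cv2.imwrite('pics/'+f,cv2.resize(im,None,fx=k,fy=k,interpolation=cv2.INTER_CUBIC));print(f,k)
print(P('top')[0][0,0],P('side')[0][0,0])
E
```

```text
t0c.png 2.8
s0c.png 2.8
349.8981189436443 437.45459959504876
```

View pics/t0c.png

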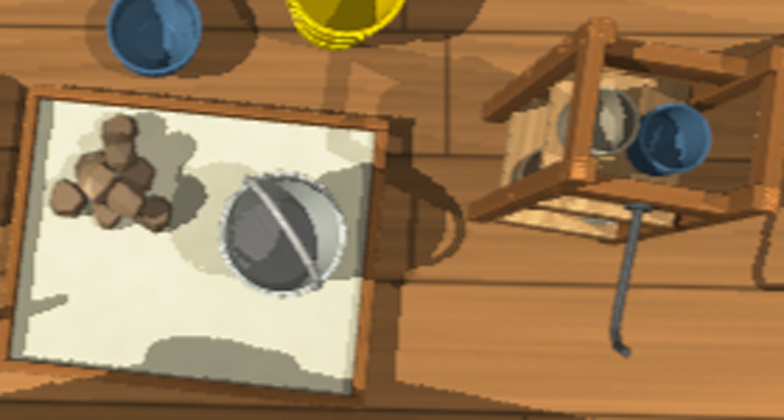

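View pics/s0c.png

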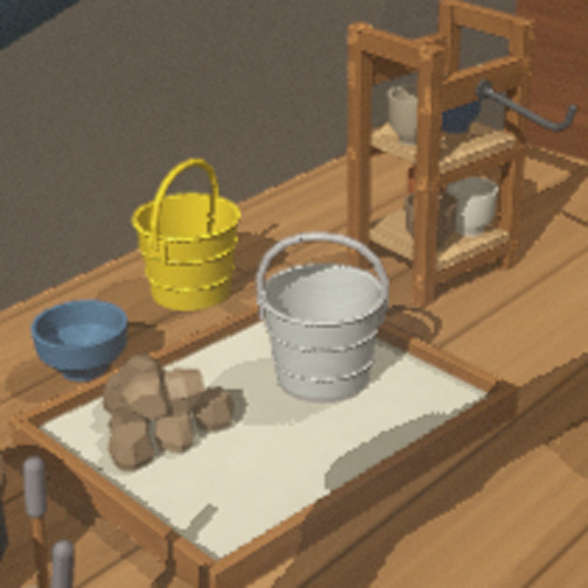

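The crops give usable feature pixels for the bed corners, the pail rim and handle, and the hook root, bend and tip. Now I'll triangulate them.

```bash
cat >> h.py <<'E'
T=lambda u,v,ox=190,oy=105,k=2.8:(ox+u/k,oy+v/k)
S=lambda u,v,ox=155,oy=90,k=2.8:(ox+u/k,oy+v/k)
from scipy.spatial.transform import Rotation as Ro
def yawtool():
    q=state()['tool_rot']; R=Ro.from_quat([q[1],q[2],q[3],q[0]]).as_matrix()
    return R
def go(*wps):
    """wps: (x,y,z,yaw_deg of tool y axis mod 180, optional) ; prints rows from the current pose"""
    s=state(); R0=yawtool(); p0=np.array(s['position']); last=None; prev=p0;pR=R0
    for x,y,z,yaw in wps:
        p=np.array([x,y,z]); best=None
        for k in(0,180):
            a=np.radians(yaw+k); ty=np.array([np.cos(a),np.sin(a),0]); tz=np.array([0,0,-1.]); R=np.stack([np.cross(ty,tz),ty,tz],1)
            rv=Ro.from_matrix(R0.T@R).as_rotvec()
            if best is None or np.linalg.norm(rv)<np.linalg.norm(best[0]): best=(rv,R)
        rv,R=best; d=R0.T@(p-p0)/.75
        n=max(np.linalg.norm(p-prev)/.0417, np.degrees(np.linalg.norm(Ro.from_matrix(pR.T@R).as_rotvec()))/7.16); prev=p;pR=R
        print('[%.4f,%.4f,%.4f, %.3f,%.3f,%.3f]'%(*d,*(rv/(np.pi/2))),'rows~%.1f'%n)
E
python3 - <<'E'
from h import *
from scipy.optimize import least_squares
np.set_printoptions(precision=4,suppress=True)
for c in((38,97),(377,130),(354,393),(10,358)): print('bed',atz('top',*T(*c),.018),atz('top',*T(*c),.034))
print('bedL side corners', [atz('side',*S(*c),.018) for c in((42,426),(487,390),(215,553))])
print('rim',tri(T(284,234),S(325,291)))
obsT=[T(250,178),T(320,288),T(284,234)]
obsS=[S(260,285),S(388,290),S(320,238),S(325,291)]
def model(p):
    x,y,a,z=p; c,s=np.cos(a),np.sin(a); W=lambda l,h:np.array([x-s*l,y+c*l,z+h])
    return W
def res(p):
    W=model(p);r=[]
    r+=list(proj('top',W(0,.098))-obsT[2])+list(proj('side',W(0,.098))-obsS[3])
    # handle line ends in top: direction of ±52 pts
    d=proj('top',W(.052,.134))-proj('top',W(-.052,.134)); o=np.array(obsT[0])-obsT[1]; r.append((d[0]*o[1]-d[1]*o[0])/np.linalg.norm(o))
    m=proj('top',W(.052,.134))-obsT[0]; r.append((m[0]*o[1]-m[1]*o[0])/np.linalg.norm(o))
    r.append((proj('side',W(0,.162))-obsS[2])[1])
    return r
for a in(.5,):
    f=least_squares(res,[.45,-.1,a,.018]);print('pail',f.x,np.degrees(f.x[2]),f.fun)
    W=model(f.x);print('handle',W(0,.158),[((proj('top',W(l,h))-[190,105])*2.8,(proj('side',W(l,h))-[155,90])*2.8) for l,h in((-.052,.134),(-.036,.149),(0,.158),(.036,.149),(.052,.134))])
for nm,a,b in(('root',(640,208),(484,90)),('tip',(624,351),(572,109)),('seat?',(617,338),(558,126))): print(nm,tri(T(*a),S(*b)))
print(atz('top',*T(640,208),.241),atz('top',*T(624,351),.254),atz('top',*T(617,335),.23))
E
```

```text
bed [0.7196 0.1823 0.018 ] [0.7159 0.1794 0.034 ]
bed [ 0.6894 -0.1823  0.018 ] [ 0.6861 -0.1795  0.034 ]
bed [ 0.4104 -0.1599  0.018 ] [ 0.4114 -0.1574  0.034 ]
bed [0.4387 0.2028 0.018 ] [0.4392 0.1997 0.034 ]
bedL side corners [array([0.7131, 0.1654, 0.018 ]), array([ 0.4269, -0.1602,  0.018 ]), array([0.458 , 0.1855, 0.018 ])]
rim (array([ 0.566 , -0.0774,  0.1149]), np.float64(0.0015674855287789507))
pail [ 0.5655 -0.0765 -0.9861  0.0138] -56.50104113516449 [-0.2236  0.5201 -0.3345  1.1577  0.2751 -0.5528 -1.0906]
handle [ 0.5655 -0.0765  0.1718] [(array([317.1002, 279.1257]), array([377.997, 264.029])), (array([309.4328, 263.4879]), array([361.335 , 249.0979])), (array([288.8244, 229.2867]), array([323.5467, 238.7448])), (array([266.6291, 197.2597]), array([286.2561, 245.4092])), (array([256.3008, 185.0184]), array([270.2154, 258.5517]))]
root (array([ 0.5822, -0.3613,  0.2376]), np.float64(0.0003425890651913111))
tip (array([ 0.4637, -0.3418,  0.2488]), np.float64(6.638969546951249e-06))
seat? (array([ 0.476 , -0.3435,  0.2277]), np.float64(0.004967279951398993))
[ 0.5816 -0.3599  0.241 ] [ 0.4638 -0.3396  0.254 ] [ 0.4765 -0.3442  0.23  ]
```

```bash
python3 - <<'E'
from h import *
print(state()['joint_positions'])
go((.27,.58,.29,60),(.46,.25,.29,0))
E
```

```text
[-1.24281601  0.38290668  0.04392222  1.59791554 -0.01790419  1.1611453
 -0.04987848]
[-0.0085,-0.0137,-0.0783, 0.000,-0.000,0.062] rows~1.4
[-0.4209,-0.3098,-0.0783, 0.000,-0.000,0.729] rows~9.1
```

```bash
python3 -m crank '[[[-0.0085,-0.0137,-0.078,0,0,0.06],[-0.0085,-0.0137,-0.078,0,0,0.06],[-0.42,-0.31,-0.078,0,0,0.73],[-0.42,-0.31,-0.078,0,0,0.73],[-0.42,-0.31,-0.078,0,0,0.73],[-0.42,-0.31,-0.078,0,0,0.73],[-0.42,-0.31,-0.078,0,0,0.73],[-0.42,-0.31,-0.078,0,0,0.73],[-0.42,-0.31,-0.078,0,0,0.73],[-0.42,-0.31,-0.078,0,0,0.73]]]' 1
python3 - <<'E'
from h import *
go((.589,-.061,.24,-56.5),(.589,-.061,.152,-56.5))
E
```

```text
t: 1.63
position: [0.4366, 0.289, 0.2901]
tool_rot: [-0.0, 0.691, 0.723, 0.0]
ft_force: [1.1, -0.1, 0.5]
opening: 0.0855
grasp_force: 0.0
[-0.4753,0.1821,0.0665, -0.000,-0.001,0.656] rows~9.2
[-0.4754,0.1820,0.1839, -0.000,-0.001,0.656] rows~2.1
```

```bash
python3 -m crank '[[[-0.46,0.18,0.067,0,0,0.656],[-0.46,0.18,0.067,0,0,0.656],[-0.46,0.18,0.067,0,0,0.656],[-0.46,0.18,0.067,0,0,0.656],[-0.46,0.18,0.067,0,0,0.656],[-0.46,0.18,0.067,0,0,0.656],[-0.46,0.18,0.067,0,0,0.656],[-0.46,0.18,0.067,0,0,0.656],[-0.46,0.18,0.067,0,0,0.656],[-0.46,0.18,0.067,0,0,0.656]]]' 1
python3 -m crank '[[[0,0,0,0,0,0],[0,0,0,0,0,0]]]' 1
python3 - <<'E'
from h import *
go((.589,-.061,.24,-56.5),(.589,-.061,.152,-56.5))
snap('top','t1.png');snap('side','s1.png')
a=cv2.imread('pics/t1.png')[130:270,230:400];b=cv2.imread('pics/s1.png')[120:260,200:370]
cv2.imwrite('pics/c1.png',cv2.resize(np.hstack([a,b]),None,fx=2.3,fy=2.3,interpolation=cv2.INTER_CUBIC))
E
```

```text
t: 2.47
position: [0.589, -0.0585, 0.2393]
tool_rot: [0.004, 0.959, 0.284, -0.001]
ft_force: [-0.1, -1.6, -0.5]
opening: 0.0853
grasp_force: 0.0
t: 2.63
position: [0.5882, -0.0465, 0.2394]
tool_rot: [-0.0, 0.957, 0.291, -0.0]
ft_force: [0.4, 0.7, 0.4]
opening: 0.0853
grasp_force: 0.0
[-0.0099,0.0167,-0.0009, -0.001,0.000,0.004] rows~0.3
[-0.0099,0.0168,0.1165, -0.001,0.000,0.004] rows~2.1
```

View pics/c1.png

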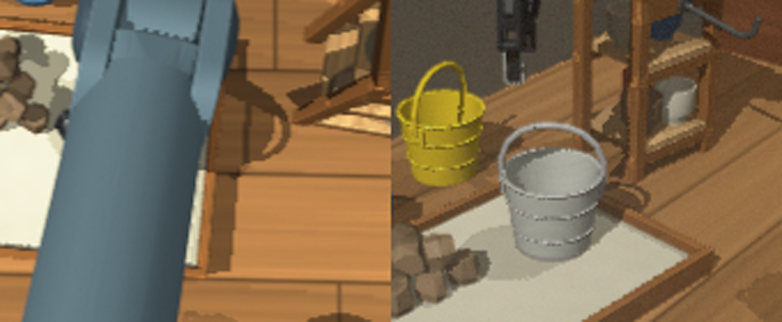

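The side crop shows the gripper's tip at side px (254,155), above the handle's far end. The handle's apex is at (270,174). I'll descend and pinch.

```bash
python3 -m crank '[[[-0.01,0.017,0,0,0,0],[-0.01,0.017,0.04,0,0,0],[-0.01,0.017,0.09,0,0,0],[-0.01,0.017,0.117,0,0,0],[-0.01,0.017,0.117,0,0,0],[-0.01,0.017,0.117,0,0,0]]]' 1
python3 -m crank '[[[0,0,0,0,0,0],[0,0,0,0,0,0],[0,0,0,0,0,0],[0,0,0,0,0,0],[0,0,0,0,0,0],[0,0,0,0,0,0]]]' -1
python3 - <<'E'
from h import *
print(proj('side',(.588,-.0465,.24)))
go((.589,-.061,.30,-56.5),(.30,-.1,.30,-9.4))
E
```

```text
t: 3.23
position: [0.5883, -0.0594, 0.151]
tool_rot: [-0.001, 0.956, 0.293, -0.001]
ft_force: [0.7, -0.2, 0.5]
opening: 0.0852
grasp_force: 0.0
t: 3.73
position: [0.5895, -0.0616, 0.1524]
tool_rot: [0.0, 0.957, 0.291, 0.001]
ft_force: [-0.6, -0.1, -0.2]
opening: 0.0123
grasp_force: 0.0
[256.03743669 152.87668026]
[0.0001,-0.0010,-0.1968, 0.000,-0.001,0.004] rows~3.5
[-0.3489,-0.1726,-0.1973, 0.001,-0.000,-0.519] rows~7.0
```

Not fully closed yet; two more rows.

```bash

python3 -m crank '[[[0,0,0,0,0,0],[0,0,0,0,0,0],[0,0,0,0,0,0]]]' -1
python3 -m crank '[[[0,0,-0.03,0,0,0],[0,0,-0.03,0,0,0]]]' -1
python3 - <<'E'
from h import *
# preapproach: seat (.487,-.345); pinch offset .028*(.163,.987); rack x dir (.987,-.163)
ux=np.array([.987,-.163]);p=np.array([.487,-.345])+.028*np.array([.163,.987])
dz=-.0055-.0187
pre=p-ux*.10; 
print(p,pre)
go((.589,-.061,.30,-56.5),(*pre,.30,-9.4),(*pre,.268+dz,-9.4))
E
```

```text
t: 3.98
position: [0.5895, -0.0612, 0.1521]
tool_rot: [-0.0, 0.957, 0.291, 0.0]
ft_force: [0.1, 1.8, 2.6]
opening: 0.0061
grasp_force: 58.5
t: 4.15
position: [0.5907, -0.0623, 0.1764]
tool_rot: [0.001, 0.957, 0.291, 0.002]
ft_force: [2.1, -0.8, -0.2]
opening: 0.0061
grasp_force: 58.7
[ 0.491564 -0.317364] [ 0.392864 -0.301064]
[-0.0004,-0.0022,-0.1649, 0.002,-0.002,0.004] rows~3.0
[-0.3959,0.1179,-0.1657, 0.002,-0.001,-0.519] rows~7.4
[-0.3961,0.1177,-0.0908, 0.002,-0.001,-0.519] rows~1.3
```

```bash

python3 -m crank '[[[0,-0.002,-0.08,0,0,0],[0,-0.002,-0.13,0,0,0],[-0.2,0.03,-0.16,0,0,-0.2],[-0.39,0.05,-0.165,0,0,-0.52],[-0.39,0.05,-0.165,0,0,-0.52],[-0.39,0.05,-0.165,0,0,-0.52],[-0.396,0.1,-0.165,0,0,-0.52],[-0.396,0.118,-0.165,0,0,-0.52],[-0.396,0.118,-0.165,0,0,-0.52],[-0.396,0.118,-0.165,0,0,-0.52]]]' -1
python3 -m crank '[[[0,0,0,0,0,0],[0,0,0.0,0,0,0]]]' -1
python3 - <<'E'
from h import *
go((0.3929,-.3011,.244,-9.4))
a=snap('top')[150:290,330:500];b=snap('side')[80:220,260:430]
cv2.imwrite('pics/c2.png',cv2.resize(np.hstack([a,b]),None,fx=2.3,fy=2.3,interpolation=cv2.INTER_CUBIC))
E
```

```text
t: 4.98
position: [0.3888, -0.3039, 0.2975]
tool_rot: [0.0, 0.762, 0.647, 0.0]
ft_force: [0.0, -1.1, -2.7]
opening: 0.006
grasp_force: 59.0
t: 5.15
position: [0.3896, -0.3031, 0.2974]
tool_rot: [-0.0, 0.765, 0.644, 0.0]
ft_force: [-0.3, 1.0, -2.7]
opening: 0.0064
grasp_force: 59.0
[0.0033,0.0039,0.0712, 0.000,-0.000,-0.004] rows~1.3
```

View pics/c2.png

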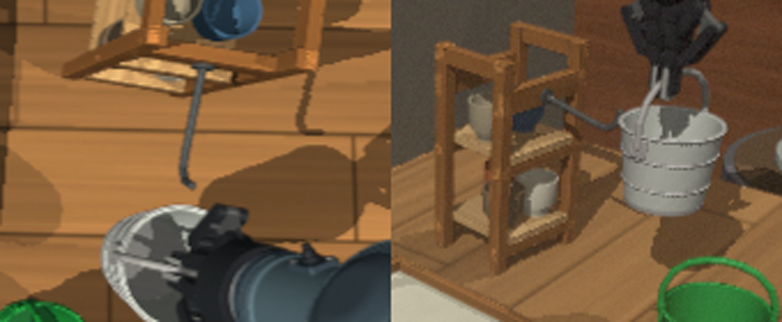

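The pail is pinched on its +y side and hangs upright. In the side crop the hook's tip is at about (615,125), just left of the handle. I'll lower to the insertion height and go in along the hook.

```bash

python3 -m crank '[[[0.003,0.004,0.05,0,0,-0.004],[0.003,0.004,0.071,0,0,-0.004],[0.003,0.004,0.071,0,0,-0.004],[0.003,0.004,0.071,0,0,-0.004]]]' -1
python3 - <<'E'
from h import *
go((.4916,-.3174,.244,-9.4),(.4916,-.3174,.244-.034,-9.4))
for p in((.464,-.341,.256),): print('tip',proj('side',p))
a=snap('side')[80:220,260:430]
cv2.imwrite('pics/c3.png',cv2.resize(a,None,fx=3,fy=3,interpolation=cv2.INTER_CUBIC))
E
```

```text
t: 5.58
position: [0.3951, -0.2969, 0.2434]
tool_rot: [-0.002, 0.759, 0.651, -0.001]
ft_force: [0.4, -0.8, -1.6]
opening: 0.0061
grasp_force: 59.0
[-0.0073,0.1314,-0.0013, -0.003,-0.000,0.007] rows~2.4
[-0.0073,0.1316,0.0440, -0.003,-0.000,0.007] rows~0.8
tip [359.28133697 126.54846037]
```

View pics/c3.png

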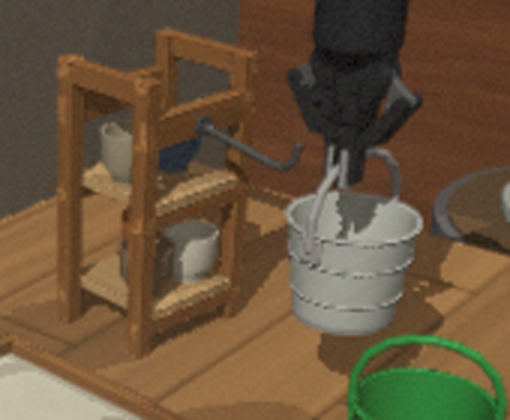

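The hook's tip is at side px (359,129), as predicted. The opening under the handle is lined up, so I'll advance and check the force before lowering.

```bash

python3 -m crank '[[[-0.002,0.03,-0.001,0,0,0],[-0.004,0.06,-0.001,0,0,0],[-0.006,0.09,-0.001,0,0,0],[-0.007,0.115,-0.001,0,0,0],[-0.007,0.131,-0.001,0,0,0],[-0.007,0.131,-0.001,0,0,0],[-0.007,0.131,-0.001,0,0,0]]]' -1
python3 -m crank '[[[0,0,0.01,0,0,0],[0,0,0.02,0,0,0],[0,0,0.03,0,0,0],[0,0,0.037,0,0,0],[0,0,0.037,0,0,0]]]' -1
```

```text
t: 6.22
position: [0.4928, -0.3191, 0.2466]
tool_rot: [0.001, 0.759, 0.651, -0.0]
ft_force: [-1.0, 0.2, -3.0]
opening: 0.0062
grasp_force: 59.0
t: 6.63
position: [0.4898, -0.3184, 0.2157]
tool_rot: [-0.002, 0.76, 0.649, -0.001]
ft_force: [-0.3, 0.1, -2.3]
opening: 0.0056
grasp_force: 58.9
```

```bash
python3 - <<'E'
from h import *
a=snap('side')[80:220,260:400]; b=snap('top')[110:250,340:480]
cv2.imwrite('pics/c4.png',cv2.resize(np.hstack([a,b]),None,fx=2.8,fy=2.8,interpolation=cv2.INTER_CUBIC))
go((.4916,-.3174,.244-.034,-9.4))
E
```

```text
[0.0024,0.0006,0.0096, -0.001,-0.000,0.005] rows~0.2
```

View pics/c4.png

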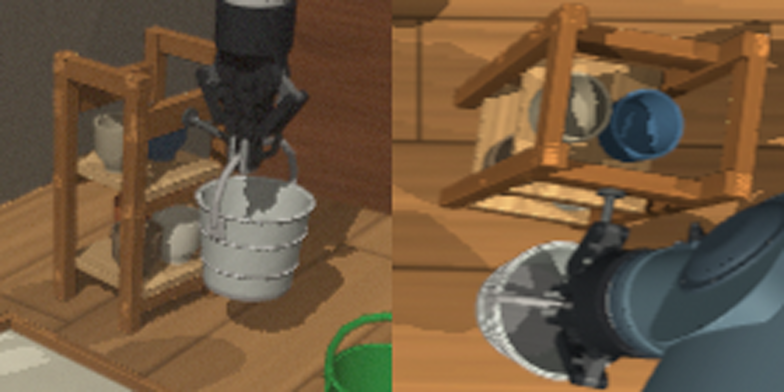

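The hook passes under the arch in both views. I'll lower in small steps until the hook takes the load.

```bash

python3 -m crank '[[[0.001,0,0.005,0,0,0],[0.001,0,0.005,0,0,0]]]' -1
python3 -m crank '[[[0.001,0,0.004,0,0,0],[0.001,0,0.004,0,0,0],[0.001,0,0.004,0,0,0]]]' -1

```

```text
t: 6.9
position: [0.4916, -0.3184, 0.2138]
tool_rot: [-0.0, 0.76, 0.65, 0.0]
ft_force: [-0.6, 1.0, -3.3]
opening: 0.0058
grasp_force: 58.9
t: 7.15
position: [0.4917, -0.3177, 0.2109]
tool_rot: [-0.0, 0.76, 0.65, -0.0]
ft_force: [-0.3, -0.3, -2.6]
opening: 0.006
grasp_force: 59.0
```

```bash

python3 -m crank '[[[0,0,0.004,0,0,0],[0,0,0.004,0,0,0]]]' -1
python3 -m crank '[[[0,0,0.003,0,0,0],[0,0,0.003,0,0,0]]]' -1

```

```text
t: 7.32
position: [0.4922, -0.3181, 0.2094]
tool_rot: [0.0, 0.76, 0.65, 0.0]
ft_force: [-1.3, 3.7, 5.1]
opening: 0.0057
grasp_force: 60.0
t: 7.48
position: [0.4925, -0.3183, 0.2084]
tool_rot: [0.0, 0.76, 0.65, 0.001]
ft_force: [-3.1, 3.5, 10.8]
opening: 0.0054
grasp_force: 61.1
```

The load transferred at about the predicted height. I'll ease off 1.5 mm, release, and rise.

```bash

python3 -m crank '[[[0,0,-0.002,0,0,0],[0,0,-0.002,0,0,0]]]' -1
python3 -m crank '[[[0,0,0,0,0,0],[0,0,0,0,0,0],[0,0,0,0,0,0],[0,0,0,0,0,0],[0,0,-0.03,0,0,0],[0,0,-0.07,0,0,0],[0,0,-0.11,0,0,0],[0,0,-0.13,0,0,0],[0,0,-0.13,0,0,0]]]' -0.2
python3 - <<'E'
from h import *
go((.38,-.12,.30,0),(.35,.0,.30,0))
a=snap('side')[80:220,260:400]; b=snap('top')[110:250,340:480]
cv2.imwrite('pics/c5.png',cv2.resize(np.hstack([a,b]),None,fx=2.8,fy=2.8,interpolation=cv2.INTER_CUBIC))
E
```

```text
t: 7.65
position: [0.4925, -0.3183, 0.2089]
tool_rot: [0.001, 0.76, 0.65, 0.001]
ft_force: [-2.2, 2.7, 5.2]
opening: 0.006
grasp_force: 60.2
t: 8.4
position: [0.4937, -0.3199, 0.3091]
tool_rot: [0.004, 0.76, 0.65, 0.002]
ft_force: [-0.3, -1.2, -0.5]
opening: 0.0343
grasp_force: 0.0
[0.2396,-0.1915,0.0100, 0.005,0.002,-0.100] rows~5.5
[0.3914,-0.2560,0.0091, 0.005,0.002,-0.100] rows~3.0
```

View pics/c5.png

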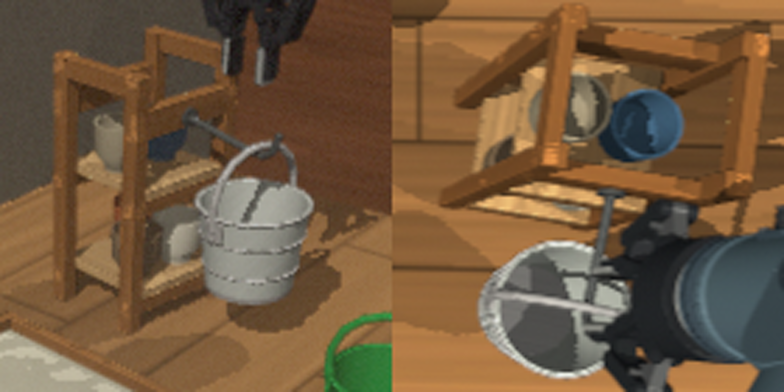

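The pail hangs squarely on the hook seat: handle across the hook at about (265,145) in the side crop, gripper clear. I'll move away now and fit the lump positions from both views.

```bash

python3 -m crank '[[[0.24,-0.19,0.01,0,0,-0.1],[0.24,-0.19,0.01,0,0,-0.1],[0.24,-0.19,0.01,0,0,-0.1],[0.24,-0.19,0.01,0,0,-0.1],[0.24,-0.19,0.01,0,0,-0.1],[0.38,-0.25,0.01,0,0,-0.1],[0.38,-0.25,0.01,0,0,-0.1],[0.38,-0.25,0.01,0,0,-0.1],[0.38,-0.25,0.01,0,0,-0.1],[0.38,-0.25,0.01,0,0,-0.1]]]' 1
python3 - <<'E'
from h import *
np.set_printoptions(precision=3,suppress=True)
a=snap('top','t6.png');b=snap('side','s6.png')
for nm,c,z in(('A',(119,128),.034),('B',(120,152),.062),('C',(95,172),.062),('D',(137,178),.034),('E',(67,197),.034),('F',(126,198),.062),('G',(108,215),.034),('H',(155,212),.034)):
    p=atz('top',*T(*c),z);print(nm,p,'side crop',(proj('side',p)-[155,90])*2.8)
for q in('lump0',): 
    print('top',[(((np.array(d['box'])[:2]-[190,105])*2.8).round().tolist(),(np.array(d['box'])[2:]*2.8).round().tolist(),round(d['conf'],2)) for d in boxes_of('top',q)])
    print('side',[(((np.array(d['box'])[:2]-[155,90])*2.8).round().tolist(),(np.array(d['box'])[2:]*2.8).round().tolist(),round(d['conf'],2)) for d in boxes_of('side',q)])
A=cv2.resize(a[145:195,205:262],None,fx=7,fy=7,interpolation=cv2.INTER_CUBIC);B=cv2.resize(b[210:262,188:245],None,fx=7,fy=7,interpolation=cv2.INTER_CUBIC)
h=min(len(A),len(B));cv2.imwrite('pics/heap.png',np.hstack([A[:h],B[:h]]))
# tray corners from bright mask
m=(a.min(2)>150).astype(np.uint8);m=cv2.morphologyEx(m,cv2.MORPH_OPEN,np.ones((3,3)))
E
```

```text
t: 9.33
position: [0.3487, -0.0043, 0.2953]
tool_rot: [-0.001, 0.704, 0.71, -0.002]
ft_force: [-0.0, -1.1, 0.5]
opening: 0.0852
grasp_force: 0.0
A [0.684 0.092 0.034] side crop [118.965 390.744]
B [0.653 0.088 0.062] side crop [140.958 375.633]
C [0.632 0.113 0.062] side crop [135.829 394.812]
D [0.631 0.072 0.034] side crop [171.624 401.573]
E [0.609 0.145 0.034] side crop [128.435 444.446]
F [0.606 0.081 0.062] side crop [181.053 390.2  ]
G [0.591 0.101 0.034] side crop [177.523 430.786]
H [0.595 0.052 0.034] side crop [212.594 406.303]
top [([123.0, 199.0], [25.0, 40.0], 0.63), ([152.0, 214.0], [32.0, 36.0], 0.58), ([96.0, 181.0], [32.0, 40.0], 0.57), ([143.0, 172.0], [21.0, 35.0], 0.55), ([106.0, 215.0], [15.0, 10.0], 0.46)]
side [([143.0, 402.0], [42.0, 33.0], 0.7), ([180.0, 388.0], [37.0, 51.0], 0.66), ([213.0, 411.0], [54.0, 50.0], 0.61), ([116.0, 392.0], [14.0, 40.0], 0.54), ([140.0, 365.0], [55.0, 34.0], 0.52), ([132.0, 452.0], [43.0, 51.0], 0.46), ([179.0, 427.0], [42.0, 41.0], 0.44)]
```

View pics/heap.png

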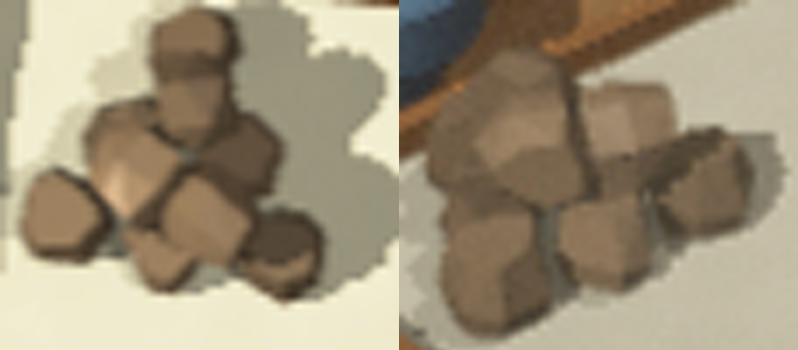

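The last picture shows the heap: a bottom triangle with three lumps on top. Pixel positions in the left (top-view) half:

| Layer | Lumps and positions |
|---|---|
| Bottom | A (195,45), D (240,155), E (62,215), G (160,255), H (285,255), and I peeking out at (105,125) |
| Top | B (192,100), C (135,170), F (205,215) |

Next I'll set up a pick-and-place planner.

```bash
cat >> h.py <<'E'
C0=np.array([.5642,.0107]);UX=np.array([.997,-.0785]);UY=np.array([.0785,.997])
def cell(i,j): return C0+i*.0933*UX+j*.12*UY
def Rt(yaw):
    a=np.radians(yaw); ty=np.array([np.cos(a),np.sin(a),0]); tz=np.array([0,0,-1.]); return np.stack([np.cross(ty,tz),ty,tz],1)
def call(name,start,wps):
    p0,y0=start; R0=Rt(y0); print(name,end=': '); pp,py=p0,y0
    for p,y in wps:
        p=np.array(p,float); d=R0.T@(p-p0)/.75
        n=max(np.linalg.norm(p-pp)/.0417,abs(y-py)/7.16); pp,py=p,y
        print('[%.3f,%.3f,%.3f,0,0,%.2f] x%.1f'%(*d,-(y-y0)/90,n),end='  ')
    print()
    return (pp,py)
def cyc(lump,yaw,zg,c,zp=.024,zt=.13,yp=85.5):
    s=state();R=yawtool();y0=np.degrees(np.arctan2(R[1,1],R[0,1]))
    if y0<-30:y0+=180
    print('now',np.round(s['position'],3),round(y0,1),'t',s['t'])
    q=(np.array(s['position']),y0); x,y=lump
    q=call('pick',q,[((x,y,zt),yaw),((x,y,zg),yaw)])
    cx,cy=cell(*c)
    q=call('place',q,[((x,y,zt),yaw),((cx,cy,zt),yp),((cx,cy,zp),yp)])
    call('up',q,[((cx,cy,zt),yp)])
E
python3 - <<'E'
from h import *
np.set_printoptions(precision=3,suppress=True)
t=lambda u,v:(205+u/7,145+v/7)
s=lambda u,v:(188+(u-399)/7,210+v/7)
for n,a,b in(('B',(192,98),(520,85)),('C',(135,170),(535,140)),('F',(205,215),(630,118)),('A',(195,42),(450,150)),('E',(62,215),(495,265)),('G',(160,255),(605,240)),('H',(285,255),(710,185))): print(n,*tri(t(*a),s(*b)),atz('top',*t(*a),.034)[:2],atz('top',*t(*a),.06)[:2])
print('D',atz('top',*t(240,155),.034),'I',atz('top',*t(115,135),.034))
p=atz('top',*t(192,100),.062)
cyc(p[:2],72,.043,(-1,-1))
E
```

```text
B [0.653 0.088 0.069] 0.0006014411553109267 [0.659 0.092] [0.654 0.089]
C [0.622 0.11  0.068] 0.002983489511423324 [0.628 0.115] [0.624 0.112]
F [0.603 0.08  0.071] 0.004135193640945194 [0.609 0.085] [0.606 0.083]
A [0.687 0.094 0.027] 0.006536071964930262 [0.683 0.091] [0.678 0.089]
E [0.607 0.145 0.037] 0.0012043345865435336 [0.608 0.145] [0.605 0.142]
G [0.592 0.104 0.033] 0.00018975749457142725 [0.592 0.104] [0.589 0.101]
H [0.593 0.05  0.03 ] 0.001990430553026 [0.593 0.051] [0.59 0.05]
D [0.635 0.071 0.034] I [0.643 0.124 0.034]
now [ 0.351 -0.009  0.297] -0.1 t 9.5333
pick: [0.132,0.403,0.222,0,0,-0.80] x10.1  [0.132,0.403,0.338,0,0,-0.80] x2.1  
place: [0.000,0.000,-0.116,0,0,0.00] x2.1  [0.164,-0.321,-0.116,0,0,-0.15] x6.5  [0.164,-0.321,0.025,0,0,-0.15] x2.5  
up: [0.000,0.000,-0.141,0,0,-0.00] x2.5
```

```bash

python3 -m crank '[[[0.132,0.403,0.222,0,0,-0.80],[0.132,0.403,0.222,0,0,-0.80],[0.132,0.403,0.222,0,0,-0.80],[0.132,0.403,0.222,0,0,-0.80],[0.132,0.403,0.222,0,0,-0.80],[0.132,0.403,0.222,0,0,-0.80],[0.132,0.403,0.222,0,0,-0.80],[0.132,0.403,0.222,0,0,-0.80],[0.132,0.403,0.222,0,0,-0.80],[0.132,0.403,0.222,0,0,-0.80]]]' 0.45
python3 -m crank '[[[0,0,0,0,0,0],[0,0,0,0,0,0],[0,0,0,0,0,0]]]' 0.45
python3 - <<'E'
from h import *
p=atz('top',205+192/7,145+100/7,.062)
cyc(p[:2],72,.044,(-1,-1))
E
```

```text
t: 10.37
position: [0.6558, 0.092, 0.1256]
tool_rot: [-0.001, 0.156, 0.988, -0.002]
ft_force: [-0.1, 0.8, -1.1]
opening: 0.0621
grasp_force: 0.0
t: 10.62
position: [0.6533, 0.0899, 0.1311]
tool_rot: [0.0, 0.162, 0.987, -0.001]
ft_force: [-0.2, -0.2, -0.5]
opening: 0.062
grasp_force: 0.0
now [0.653 0.09  0.131] 71.4 t 10.6167
pick: [-0.000,-0.001,0.001,0,0,-0.01] x0.1  [-0.000,-0.001,0.116,0,0,-0.01] x2.1  
place: [0.000,0.000,-0.115,0,0,0.00] x2.1  [0.164,-0.321,-0.115,0,0,-0.15] x6.5  [0.164,-0.321,0.027,0,0,-0.15] x2.5  
up: [0.000,0.000,-0.141,0,0,-0.00] x2.5
```

```bash

python3 -m crank '[[[0,0,0.05,0,0,0],[0,0,0.095,0,0,0],[0,0,0.116,0,0,0],[0,0,0.116,0,0,0]]]' 0.45
python3 -m crank '[[[0,0,0,0,0,0],[0,0,0,0,0,0],[0,0,0,0,0,0],[0,0,0,0,0,0],[0,0,0,0,0,0]]]' -1
python3 -m crank '[[[0,0,-0.05,0,0,0],[0,0,-0.1,0,0,0],[0.164,-0.321,-0.115,0,0,-0.15],[0.164,-0.321,-0.115,0,0,-0.15],[0.164,-0.321,-0.115,0,0,-0.15],[0.164,-0.321,-0.115,0,0,-0.15],[0.164,-0.321,-0.115,0,0,-0.15],[0.164,-0.321,-0.115,0,0,-0.15],[0.164,-0.321,-0.115,0,0,-0.15],[0.164,-0.321,-0.115,0,0,-0.15]]]' -1
python3 -m crank '[[[0,0,0,0,0,0],[0,0,0.05,0,0,0],[0,0,0.1,0,0,0],[0,0,0.137,0,0,0],[0,0,0.137,0,0,0],[0,0,0.142,0,0,0],[0,0,0.142,0,0,0]]]' -1
```

```text
t: 10.95
position: [0.6524, 0.0907, 0.044]
tool_rot: [-0.001, 0.161, 0.987, -0.001]
ft_force: [-0.9, -0.3, 0.7]
opening: 0.062
grasp_force: 0.0
t: 11.37
position: [0.6563, 0.0905, 0.0482]
tool_rot: [0.004, 0.161, 0.987, 0.001]
ft_force: [-1.6, -1.2, 7.7]
opening: 0.0384
grasp_force: 61.4
t: 12.2
position: [0.4552, -0.1029, 0.1303]
tool_rot: [-0.001, 0.048, 0.999, 0.0]
ft_force: [0.0, -0.1, -0.7]
opening: 0.038
grasp_force: 60.3
t: 12.78
position: [0.462, -0.0973, 0.0243]
tool_rot: [0.001, 0.042, 0.999, -0.0]
ft_force: [-0.0, -0.1, 0.6]
opening: 0.0381
grasp_force: 60.5
```

```bash

python3 -m crank '[[[0,0,0,0,0,0],[0,0,0,0,0,0],[0,0,0,0,0,0],[0,0,-0.05,0,0,0],[0,0,-0.1,0,0,0],[0,0,-0.141,0,0,0],[0,0,-0.141,0,0,0],[0,0,-0.141,0,0,0]]]' 0.45
python3 - <<'E'
from h import *
cyc((.625,.112),135,.048,(-1,0))
E
```

```text
t: 13.45
position: [0.4632, -0.0979, 0.1323]
tool_rot: [0.004, 0.042, 0.999, 0.001]
ft_force: [1.1, -0.1, -0.3]
opening: 0.062
grasp_force: 0.0
now [ 0.463 -0.098  0.132] 85.1 t 13.45
pick: [-0.191,0.297,0.003,0,0,-0.55] x7.0  [-0.191,0.297,0.112,0,0,-0.55] x2.0  
place: [0.000,0.000,-0.109,0,0,0.00] x2.0  [0.234,0.056,-0.109,0,0,0.55] x6.9  [0.234,0.056,0.032,0,0,0.55] x2.5  
up: [0.000,0.000,-0.141,0,0,-0.00] x2.5
```

```bash

python3 -m crank '[[[-0.191,0.297,0.003,0,0,-0.55],[-0.191,0.297,0.003,0,0,-0.55],[-0.191,0.297,0.003,0,0,-0.55],[-0.191,0.297,0.003,0,0,-0.55],[-0.191,0.297,0.003,0,0,-0.55],[-0.191,0.297,0.003,0,0,-0.55],[-0.191,0.297,0.003,0,0,-0.55],[-0.191,0.297,0.003,0,0,-0.55],[-0.191,0.297,0.003,0,0,-0.55],[-0.191,0.297,0.003,0,0,-0.55]]]' 0.45
python3 -m crank '[[[0,0,0.05,0,0,0],[0,0,0.09,0,0,0],[0,0,0.109,0,0,0],[0,0,0.109,0,0,0]]]' 0.45
python3 -m crank '[[[0,0,0,0,0,0],[0,0,0,0,0,0],[0,0,0,0,0,0],[0,0,0,0,0,0],[0,0,0,0,0,0]]]' -1
python3 -m crank '[[[0,0,-0.05,0,0,0],[0,0,-0.1,0,0,0],[0.234,0.056,-0.109,0,0,0.55],[0.234,0.056,-0.109,0,0,0.55],[0.234,0.056,-0.109,0,0,0.55],[0.234,0.056,-0.109,0,0,0.55],[0.234,0.056,-0.109,0,0,0.55],[0.234,0.056,-0.109,0,0,0.55],[0.234,0.056,-0.109,0,0,0.55],[0.234,0.056,-0.109,0,0,0.55]]]' -1
python3 -m crank '[[[0,0,0,0,0,0],[0,0,0.05,0,0,0],[0,0,0.1,0,0,0],[0,0,0.137,0,0,0],[0,0,0.137,0,0,0],[0,0,0.141,0,0,0],[0,0,0.141,0,0,0]]]' -1
python3 -m crank '[[[0,0,0,0,0,0],[0,0,0,0,0,0],[0,0,0,0,0,0],[0,0,-0.05,0,0,0],[0,0,-0.1,0,0,0],[0,0,-0.141,0,0,0],[0,0,-0.141,0,0,0],[0,0,-0.141,0,0,0]]]' 0.45
python3 - <<'E'
from h import *
snap('top')
print([(np.round(atz('top',*d['box'][:2],.04)[:2],3).tolist(),np.round(d['box'][2:]).tolist(),round(d['conf'],2)) for d in boxes_of('top','lump0')])
cyc((.605,.081),50,.048,(1,-1))
E
```

```text
t: 14.28
position: [0.6206, 0.11, 0.1256]
tool_rot: [-0.002, -0.378, 0.926, -0.0]
ft_force: [-0.4, -0.1, -0.0]
opening: 0.062
grasp_force: 0.0
t: 14.62
position: [0.6201, 0.1091, 0.0453]
tool_rot: [-0.003, -0.378, 0.926, 0.0]
ft_force: [-0.9, -0.1, 2.7]
opening: 0.0621
grasp_force: 0.9
t: 15.03
position: [0.6208, 0.11, 0.0513]
tool_rot: [-0.002, -0.378, 0.926, 0.001]
ft_force: [-11.4, -3.5, 29.6]
opening: 0.0398
grasp_force: 68.1
t: 15.87
position: [0.4661, 0.0168, 0.127]
tool_rot: [-0.001, 0.045, 0.999, 0.0]
ft_force: [-0.5, 0.2, -0.2]
opening: 0.0399
grasp_force: 60.3
t: 16.45
position: [0.4682, 0.0181, 0.0217]
tool_rot: [0.0, 0.042, 0.999, -0.0]
ft_force: [-0.4, 0.8, -1.6]
opening: 0.0356
grasp_force: 59.8
t: 17.12
position: [0.4703, 0.019, 0.13]
tool_rot: [0.003, 0.042, 0.999, 0.001]
ft_force: [-0.8, 0.1, -0.5]
opening: 0.0622
grasp_force: 0.0
[([0.61, 0.143], [12.0, 14.0], 0.7), ([0.592, 0.102], [10.0, 10.0], 0.64), ([0.462, -0.099], [12.0, 14.0], 0.64), ([0.649, 0.112], [13.0, 13.0], 0.63), ([0.6, 0.051], [14.0, 12.0], 0.54), ([0.607, 0.083], [12.0, 13.0], 0.5)]
now [0.467 0.019 0.127] 85.2 t 17.2167
pick: [-0.176,0.098,-0.004,0,0,0.39] x4.9  [-0.176,0.098,0.105,0,0,0.39] x2.0  
place: [0.000,0.000,-0.109,0,0,0.00] x2.0  [-0.213,-0.165,-0.109,0,0,-0.39] x5.0  [-0.213,-0.165,0.032,0,0,-0.39] x2.5  
up: [0.000,0.000,-0.141,0,0,-0.00] x2.5
```

```bash

python3 -m crank '[[[-0.176,0.098,-0.004,0,0,0.39],[-0.176,0.098,-0.004,0,0,0.39],[-0.176,0.098,-0.004,0,0,0.39],[-0.176,0.098,-0.004,0,0,0.39],[-0.176,0.098,-0.004,0,0,0.39],[-0.176,0.098,-0.004,0,0,0.39],[-0.176,0.098,-0.004,0,0,0.39],[-0.176,0.098,-0.004,0,0,0.39]]]' 0.45
python3 -m crank '[[[0,0,0.05,0,0,0],[0,0,0.09,0,0,0],[0,0,0.103,0,0,0],[0,0,0.103,0,0,0]]]' 0.45
python3 -m crank '[[[0,0,0,0,0,0],[0,0,0,0,0,0],[0,0,0,0,0,0],[0,0,0,0,0,0],[0,0,0,0,0,0]]]' -1
python3 -m crank '[[[0,0,-0.05,0,0,0],[0,0,-0.1,0,0,0],[-0.213,-0.165,-0.103,0,0,-0.39],[-0.213,-0.165,-0.103,0,0,-0.39],[-0.213,-0.165,-0.103,0,0,-0.39],[-0.213,-0.165,-0.103,0,0,-0.39],[-0.213,-0.165,-0.103,0,0,-0.39],[-0.213,-0.165,-0.103,0,0,-0.39],[-0.213,-0.165,-0.103,0,0,-0.39],[-0.213,-0.165,-0.103,0,0,-0.39]]]' -1
python3 -m crank '[[[0,0,0,0,0,0],[0,0,0.05,0,0,0],[0,0,0.1,0,0,0],[0,0,0.13,0,0,0],[0,0,0.137,0,0,0],[0,0,0.137,0,0,0],[0,0,0.137,0,0,0]]]' -1
python3 -m crank '[[[0,0,0,0,0,0],[0,0,0,0,0,0],[0,0,0,0,0,0],[0,0,-0.05,0,0,0],[0,0,-0.1,0,0,0],[0,0,-0.141,0,0,0],[0,0,-0.141,0,0,0],[0,0,-0.141,0,0,0]]]' 0.45
python3 - <<'E'
from h import *
a=snap('top','t9.png')
print([(np.round(atz('top',*d['box'][:2],.036)[:2],3).tolist(),np.round(d['box'],1).tolist(),round(d['conf'],2)) for d in boxes_of('top','lump0')])
snap('side','s9.png')
print([(np.round(atz('side',*d['box'][:2],.034)[:2],3).tolist(),np.round(d['box'],1).tolist(),round(d['conf'],2)) for d in boxes_of('side','lump0')])
# brightness map of the heap area
g=cv2.cvtColor(a,cv2.COLOR_BGR2HSV)
h=a[140:190,208:262].astype(int); m=(h[...,2]-h[...,0])
for r in range(0,50): print(''.join('%s'%('.' if m[r,c]<25 else '#' if h[r,c].sum()>330 else '+' if h[r,c].sum()>240 else '-') for c in range(54)))
E
```

```text
t: 17.88
position: [0.6035, 0.0795, 0.1284]
tool_rot: [-0.002, 0.341, 0.94, -0.001]
ft_force: [0.8, -0.0, -0.4]
opening: 0.062
grasp_force: 0.0
t: 18.22
position: [0.6011, 0.0796, 0.0493]
tool_rot: [-0.004, 0.342, 0.94, -0.002]
ft_force: [-0.4, -0.4, 0.4]
opening: 0.0617
grasp_force: 0.0
t: 18.63
position: [0.6073, 0.0805, 0.0549]
tool_rot: [0.002, 0.342, 0.94, 0.001]
ft_force: [-0.6, -0.2, 5.2]
opening: 0.0314
grasp_force: 59.4
t: 19.47
position: [0.6484, -0.1165, 0.1299]
tool_rot: [-0.0, 0.043, 0.999, 0.001]
ft_force: [0.6, 0.9, -1.1]
opening: 0.0313
grasp_force: 59.5
t: 20.05
position: [0.6487, -0.1137, 0.0273]
tool_rot: [-0.0, 0.041, 0.999, 0.001]
ft_force: [0.1, 0.1, 0.9]
opening: 0.0314
grasp_force: 59.3
t: 20.72
position: [0.651, -0.1171, 0.1364]
tool_rot: [0.003, 0.042, 0.999, -0.0]
ft_force: [-1.4, 0.4, -0.5]
opening: 0.0618
grasp_force: 0.0
[([0.608, 0.147], [213.2, 175.8, 13.0, 17.1], 0.66), ([0.635, 0.076], [237.4, 166.9, 16.2, 6.1], 0.52), ([0.472, 0.026], [253.3, 222.8, 13.1, 12.3], 0.47), ([0.678, 0.093], [232.2, 152.6, 12.5, 11.8], 0.46)]
[([0.648, 0.107], [202.2, 236
[... 2487 characters left out ...]
+##########+##...++#######+-.###########
#########+--..+##########+++..++#########+-###########
########+--...+##########+++..++##########-+##########
##+++++---+##..##########+-##.++#########+-###########
##+-------###..##########-+##.+++########+-###########
########################++####+++########+-###########
#######################+-####..+++#######++###########
######################+-+######+++++##+++-+###########
##################++++-+#########+++++----+###########
####################++#############++---+#############
####################################+--+##############
######################################################
######################################################
```

```bash
python3 - <<'E'
from h import *
for n,c in dict(A=(232,149.5),I=(226,164),D=(239,166),G=(228,180),H=(244.5,181),E=(213,176)).items(): print(n,atz('top',*c,.036)[:2].round(3))
cyc((.591,.053),135,.025,(0,-1),zp=.027)
E
```

```text
A [0.687 0.094]
I [0.643 0.11 ]
D [0.638 0.072]
G [0.596 0.103]
H [0.594 0.054]
E [0.607 0.148]
now [ 0.647 -0.116  0.131] 85.2 t 20.9167
pick: [0.093,0.218,0.001,0,0,-0.55] x7.0  [0.093,0.218,0.141,0,0,-0.55] x2.5  
place: [0.000,0.000,-0.140,0,0,0.00] x2.5  [0.187,-0.119,-0.140,0,0,0.55] x6.9  [0.187,-0.119,-0.003,0,0,0.55] x2.5  
up: [0.000,0.000,-0.137,0,0,-0.00] x2.5
```

```bash

python3 -m crank '[[[0.093,0.218,0.001,0,0,-0.55],[0.093,0.218,0.001,0,0,-0.55],[0.093,0.218,0.001,0,0,-0.55],[0.093,0.218,0.001,0,0,-0.55],[0.093,0.218,0.001,0,0,-0.55],[0.093,0.218,0.001,0,0,-0.55],[0.093,0.218,0.001,0,0,-0.55],[0.093,0.218,0.001,0,0,-0.55],[0.093,0.218,0.001,0,0,-0.55],[0.093,0.218,0.001,0,0,-0.55]]]' 0.45
python3 -m crank '[[[0,0,0.05,0,0,0],[0,0,0.1,0,0,0],[0,0,0.13,0,0,0],[0,0,0.14,0,0,0],[0,0,0.14,0,0,0]]]' 0.45
python3 -m crank '[[[0,0,0,0,0,0],[0,0,0,0,0,0],[0,0,0,0,0,0],[0,0,0,0,0,0],[0,0,0,0,0,0]]]' -1
python3 -m crank '[[[0,0,-0.05,0,0,0],[0,0,-0.1,0,0,0],[0.187,-0.119,-0.14,0,0,0.55],[0.187,-0.119,-0.14,0,0,0.55],[0.187,-0.119,-0.14,0,0,0.55],[0.187,-0.119,-0.14,0,0,0.55],[0.187,-0.119,-0.14,0,0,0.55],[0.187,-0.119,-0.14,0,0,0.55],[0.187,-0.119,-0.14,0,0,0.55],[0.187,-0.119,-0.14,0,0,0.55]]]' -1
python3 -m crank '[[[0,0,0,0,0,0],[0,0,0.05,0,0,0],[0,0,0.1,0,0,0],[0,0,0.13,0,0,0],[0,0,0.137,0,0,0],[0,0,0.137,0,0,0]]]' -1
python3 -m crank '[[[0,0,0,0,0,0],[0,0,0,0,0,0],[0,0,0,0,0,0],[0,0,-0.05,0,0,0],[0,0,-0.1,0,0,0],[0,0,-0.137,0,0,0],[0,0,-0.137,0,0,0],[0,0,-0.137,0,0,0]]]' 0.45
python3 - <<'E'
from h import *
for n in('side','top'):
    snap(n);print([(np.round(atz(n,*d['box'][:2],.036)[:2],3).tolist(),round(d['conf'],2)) for d in boxes_of(n,'lump0')])
cyc((.593,.102),115,.025,(-1,1),zp=.027)
E
```

```text
t: 21.75
position: [0.5922, 0.0514, 0.1313]
tool_rot: [-0.001, -0.378, 0.926, 0.0]
ft_force: [-0.3, 0.1, -0.1]
opening: 0.062
grasp_force: 0.0
t: 22.17
position: [0.5903, 0.0513, 0.0244]
tool_rot: [-0.003, -0.379, 0.925, 0.001]
ft_force: [-0.8, 0.6, -0.0]
opening: 0.0621
grasp_force: 0.0
t: 22.58
position: [0.5953, 0.0519, 0.0297]
tool_rot: [0.002, -0.38, 0.925, -0.001]
ft_force: [0.1, -1.0, 6.5]
opening: 0.0338
grasp_force: 58.4
t: 23.42
position: [0.5554, -0.11, 0.1324]
tool_rot: [-0.0, 0.044, 0.999, 0.0]
ft_force: [-0.8, 0.4, -0.6]
opening: 0.0336
grasp_force: 58.1
t: 23.92
position: [0.5551, -0.1082, 0.0296]
tool_rot: [-0.002, 0.04, 0.999, 0.001]
ft_force: [-1.2, 0.4, 2.8]
opening: 0.0336
grasp_force: 59.4
t: 24.58
position: [0.5578, -0.1103, 0.1348]
tool_rot: [0.003, 0.042, 0.999, 0.0]
ft_force: [0.3, 0.2, -0.6]
opening: 0.0621
grasp_force: 0.0
[([0.46, -0.105], 0.69), ([0.597, 0.153], 0.64), ([0.681, 0.091], 0.63), ([0.464, 0.034], 0.56), ([0.778, 0.067], 0.56), ([0.552, -0.101], 0.54), ([0.59, 0.105], 0.53), ([0.636, -0.111], 0.5), ([0.636, 0.066], 0.47)]
[([0.594, 0.099], 0.67), ([0.678, 0.09], 0.63), ([0.646, 0.109], 0.62), ([0.476, 0.025], 0.49), ([0.604, 0.147], 0.42)]
now [ 0.554 -0.11   0.131] 85.2 t 24.7833
pick: [-0.028,0.286,0.001,0,0,-0.33] x5.2  [-0.028,0.286,0.141,0,0,-0.33] x2.5  
place: [0.000,0.000,-0.140,0,0,0.00] x2.5  [0.116,0.106,-0.140,0,0,0.33] x4.1  [0.116,0.106,-0.003,0,0,0.33] x2.5  
up: [0.000,0.000,-0.137,0,0,-0.00] x2.5
```

```bash

python3 -m crank '[[[-0.028,0.286,0.001,0,0,-0.33],[-0.028,0.286,0.001,0,0,-0.33],[-0.028,0.286,0.001,0,0,-0.33],[-0.028,0.286,0.001,0,0,-0.33],[-0.028,0.286,0.001,0,0,-0.33],[-0.028,0.286,0.001,0,0,-0.33],[-0.028,0.286,0.001,0,0,-0.33],[-0.028,0.286,0.001,0,0,-0.33],[-0.028,0.286,0.001,0,0,-0.33]]]' 0.45
python3 -m crank '[[[0,0,0.05,0,0,0],[0,0,0.1,0,0,0],[0,0,0.13,0,0,0],[0,0,0.139,0,0,0],[0,0,0.139,0,0,0]]]' 0.45
python3 -m crank '[[[0,0,0,0,0,0],[0,0,0,0,0,0],[0,0,0,0,0,0],[0,0,0,0,0,0],[0,0,0,0,0,0]]]' -1
python3 -m crank '[[[0,0,-0.05,0,0,0],[0,0,-0.1,0,0,0],[0.116,0.106,-0.139,0,0,0.33],[0.116,0.106,-0.139,0,0,0.33],[0.116,0.106,-0.139,0,0,0.33],[0.116,0.106,-0.139,0,0,0.33],[0.116,0.106,-0.139,0,0,0.33],[0.116,0.106,-0.139,0,0,0.33],[0.116,0.106,-0.139,0,0,0.33]]]' -1
python3 -m crank '[[[0,0,0,0,0,0],[0,0,0.05,0,0,0],[0,0,0.1,0,0,0],[0,0,0.13,0,0,0],[0,0,0.136,0,0,0],[0,0,0.136,0,0,0]]]' -1
python3 -m crank '[[[0,0,0,0,0,0],[0,0,0,0,0,0],[0,0,0,0,0,0],[0,0,-0.05,0,0,0],[0,0,-0.1,0,0,0],[0,0,-0.136,0,0,0],[0,0,-0.136,0,0,0],[0,0,-0.136,0,0,0]]]' 0.45
python3 - <<'E'
from h import *
for n in('side','top'):
    snap(n);print([(np.round(atz(n,*d['box'][:2],.036)[:2],3).tolist(),round(d['conf'],2)) for d in boxes_of(n,'lump0')])
cyc((.637,.071),160,.025,(1,0),zp=.027)
cyc((.637,.071),70,.025,(1,0),zp=.027)
E
```

```text
t: 25.53
position: [0.594, 0.0994, 0.1303]
tool_rot: [-0.001, -0.214, 0.977, -0.001]
ft_force: [0.2, -0.0, 0.4]
opening: 0.0619
grasp_force: 0.0
t: 25.95
position: [0.5923, 0.0988, 0.0247]
tool_rot: [-0.003, -0.213, 0.977, -0.001]
ft_force: [0.0, 0.5, -0.3]
opening: 0.0621
grasp_force: 0.0
t: 26.37
position: [0.5974, 0.1018, 0.0301]
tool_rot: [0.003, -0.215, 0.977, -0.0]
ft_force: [-0.2, -1.1, 6.7]
opening: 0.0309
grasp_force: 60.1
t: 27.12
position: [0.4839, 0.1373, 0.1321]
tool_rot: [0.001, 0.042, 0.999, 0.0]
ft_force: [0.3, -0.1, -0.5]
opening: 0.0314
grasp_force: 59.3
t: 27.62
position: [0.4826, 0.1366, 0.0281]
tool_rot: [-0.001, 0.042, 0.999, -0.001]
ft_force: [1.1, -1.2, -0.8]
opening: 0.0306
grasp_force: 68.9
t: 28.28
position: [0.4846, 0.1382, 0.1339]
tool_rot: [0.003, 0.042, 0.999, 0.001]
ft_force: [-0.2, -0.2, -1.2]
opening: 0.062
grasp_force: 0.0
[([0.592, 0.152], 0.79), ([0.478, 0.138], 0.67), ([0.464, 0.036], 0.65), ([0.554, -0.104], 0.52), ([0.649, 0.104], 0.51), ([0.456, -0.094], 0.49), ([0.681, 0.094], 0.47), ([0.63, 0.075], 0.45), ([0.64, -0.118], 0.45)]
[([0.611, 0.143], 0.69), ([0.482, 0.025], 0.64), ([0.634, -0.116], 0.6), ([0.558, -0.106], 0.5), ([0.459, -0.1], 0.5), ([0.638, 0.071], 0.44)]
now [0.481 0.137 0.13 ] 85.2 t 28.4833
pick: [-0.215,-0.070,-0.000,0,0,-0.83] x10.5  [-0.215,-0.070,0.140,0,0,-0.83] x2.5  
place: [0.000,0.000,-0.140,0,0,0.00] x2.5  [0.076,-0.056,-0.140,0,0,0.83] x10.4  [0.076,-0.056,-0.003,0,0,0.83] x2.5  
up: [0.000,0.000,-0.137,0,0,-0.00] x2.5  
now [0.481 0.137 0.13 ] 85.2 t 28.4833
pick: [-0.215,-0.070,-0.000,0,0,0.17] x4.1  [-0.215,-0.070,0.140,0,0,0.17] x2.5  
place: [0.000,0.000,-0.140,0,0,0.00] x2.5  [-0.056,-0.076,-0.140,0,0,-0.17] x2.2  [-0.056,-0.076,-0.003,0,0,-0.17] x2.5  
up: [0.000,0.000,-0.137,0,0,-0.00] x2.5
```

```bash

python3 -m crank '[[[-0.215,-0.07,0,0,0,-0.55],[-0.215,-0.07,0,0,0,-0.55],[-0.215,-0.07,0,0,0,-0.55],[-0.215,-0.07,0,0,0,-0.55],[-0.215,-0.07,0,0,0,-0.55],[-0.215,-0.07,0,0,0,-0.55],[-0.215,-0.07,0,0,0,-0.55],[-0.215,-0.07,0,0,0,-0.55],[-0.215,-0.07,0,0,0,-0.55],[-0.215,-0.07,0,0,0,-0.55]]]' 0.45
python3 -m crank '[[[0,0,0.05,0,0,0],[0,0,0.1,0,0,0],[0,0,0.13,0,0,0],[0,0,0.139,0,0,0],[0,0,0.139,0,0,0]]]' 0.45
python3 -m crank '[[[0,0,0,0,0,0],[0,0,0,0,0,0],[0,0,0,0,0,0],[0,0,0,0,0,0],[0,0,0,0,0,0]]]' -1
python3 -m crank '[[[0,0,-0.05,0,0,0],[0,0,-0.1,0,0,0],[0.045,-0.083,-0.139,0,0,0.55],[0.045,-0.083,-0.139,0,0,0.55],[0.045,-0.083,-0.139,0,0,0.55],[0.045,-0.083,-0.139,0,0,0.55],[0.045,-0.083,-0.139,0,0,0.55],[0.045,-0.083,-0.139,0,0,0.55],[0.045,-0.083,-0.139,0,0,0.55],[0.045,-0.083,-0.139,0,0,0.55]]]' -1
python3 -m crank '[[[0,0,0,0,0,0],[0,0,0.05,0,0,0],[0,0,0.1,0,0,0],[0,0,0.13,0,0,0],[0,0,0.136,0,0,0],[0,0,0.136,0,0,0]]]' -1
python3 -m crank '[[[0,0,0,0,0,0],[0,0,0,0,0,0],[0,0,0,0,0,0],[0,0,-0.05,0,0,0],[0,0,-0.1,0,0,0],[0,0,-0.136,0,0,0],[0,0,-0.136,0,0,0],[0,0,-0.136,0,0,0]]]' 0.45
python3 - <<'E'
from h import *
for n in('side','top'):
    snap(n);print([(np.round(atz(n,*d['box'][:2],.036)[:2],3).tolist(),round(d['conf'],2)) for d in boxes_of(n,'lump0')])
cyc((.607,.147),25,.025,(0,1),zp=.027)
E
```

```text
t: 29.32
position: [0.6378, 0.0716, 0.1304]
tool_rot: [-0.001, -0.379, 0.925, 0.0]
ft_force: [0.1, 0.4, 0.5]
opening: 0.0622
grasp_force: 0.0
t: 29.73
position: [0.636, 0.0716, 0.0245]
tool_rot: [-0.003, -0.38, 0.925, 0.001]
ft_force: [0.9, -0.6, 0.0]
opening: 0.0621
grasp_force: 0.0
t: 30.15
position: [0.6412, 0.0719, 0.0301]
tool_rot: [0.003, -0.38, 0.925, -0.001]
ft_force: [-0.3, -0.1, 6.1]
opening: 0.0363
grasp_force: 60.5
t: 30.98
position: [0.6583, 0.0038, 0.1316]
tool_rot: [-0.0, 0.043, 0.999, -0.0]
ft_force: [-0.2, 0.0, -0.6]
opening: 0.0364
grasp_force: 60.4
t: 31.48
position: [0.657, 0.0037, 0.0281]
tool_rot: [-0.002, 0.041, 0.999, -0.0]
ft_force: [-0.1, 0.4, -0.6]
opening: 0.0361
grasp_force: 59.9
t: 32.15
position: [0.661, 0.0035, 0.1354]
tool_rot: [0.004, 0.042, 0.999, 0.001]
ft_force: [-0.3, 0.3, -0.1]
opening: 0.062
grasp_force: 0.0
[([0.649, 0.002], 0.76), ([0.468, 0.032], 0.75), ([0.691, 0.087], 0.65), ([0.64, -0.113], 0.63), ([0.458, -0.107], 0.63), ([0.605, 0.147], 0.54), ([0.477, 0.137], 0.47), ([0.54, -0.092], 0.47), ([0.653, 0.099], 0.41)]
[([0.632, -0.116], 0.68), ([0.483, 0.141], 0.64), ([0.684, 0.099], 0.64), ([0.46, -0.102], 0.48), ([0.648, 0.113], 0.47)]
now [0.657 0.004 0.13 ] 85.2 t 32.35
pick: [0.082,0.185,-0.000,0,0,0.67] x8.4  [0.082,0.185,0.140,0,0,0.67] x2.5  
place: [0.000,0.000,-0.140,0,0,0.00] x2.5  [-0.001,-0.050,-0.140,0,0,-0.67] x8.4  [-0.001,-0.050,-0.003,0,0,-0.67] x2.5  
up: [0.000,0.000,-0.137,0,0,-0.00] x2.5
```

```bash

python3 -m crank '[[[0.082,0.185,0,0,0,0.67],[0.082,0.185,0,0,0,0.67],[0.082,0.185,0,0,0,0.67],[0.082,0.185,0,0,0,0.67],[0.082,0.185,0,0,0,0.67],[0.082,0.185,0,0,0,0.67],[0.082,0.185,0,0,0,0.67],[0.082,0.185,0,0,0,0.67],[0.082,0.185,0,0,0,0.67],[0.082,0.185,0,0,0,0.67]]]' 0.4
python3 -m crank '[[[0,0,0,0,0,0],[0,0,0.05,0,0,0],[0,0,0.1,0,0,0],[0,0,0.13,0,0,0],[0,0,0.139,0,0,0],[0,0,0.139,0,0,0]]]' 0.4
python3 -m crank '[[[0,0,0,0,0,0],[0,0,0,0,0,0],[0,0,0,0,0,0],[0,0,0,0,0,0],[0,0,0,0,0,0]]]' -1
python3 -m crank '[[[0,0,-0.05,0,0,0],[-0.001,-0.05,-0.1,0,0,-0.67],[-0.001,-0.05,-0.139,0,0,-0.67],[-0.001,-0.05,-0.139,0,0,-0.67],[-0.001,-0.05,-0.139,0,0,-0.67],[-0.001,-0.05,-0.139,0,0,-0.67],[-0.001,-0.05,-0.139,0,0,-0.67],[-0.001,-0.05,-0.139,0,0,-0.67],[-0.001,-0.05,-0.139,0,0,-0.67],[-0.001,-0.05,-0.139,0,0,-0.67]]]' -1
python3 -m crank '[[[0,0,0,0,0,0],[0,0,0.05,0,0,0],[0,0,0.1,0,0,0],[0,0,0.13,0,0,0],[0,0,0.136,0,0,0],[0,0,0.136,0,0,0]]]' -1
python3 -m crank '[[[0,0,0,0,0,0],[0,0,0,0,0,0],[0,0,0,0,0,0],[0,0,-0.05,0,0,0],[0,0,-0.1,0,0,0],[0,0,-0.136,0,0,0],[0,0,-0.136,0,0,0],[0,0,-0.136,0,0,0]]]' 0.45
python3 - <<'E'
from h import *
for n in('side','top'):
    snap(n);print([(np.round(atz(n,*d['box'][:2],.036)[:2],3).tolist(),round(d['conf'],2)) for d in boxes_of(n,'lump0')])
cyc((.647,.110),62,.025,(0,0),zp=.027)
E
```

```text
t: 33.18
position: [0.6076, 0.1469, 0.1297]
tool_rot: [-0.001, 0.539, 0.843, -0.002]
ft_force: [-0.2, -0.6, 0.5]
opening: 0.0601
grasp_force: 0.0
t: 33.68
position: [0.6063, 0.1464, 0.0244]
tool_rot: [-0.002, 0.538, 0.843, -0.002]
ft_force: [-0.8, -0.7, 0.5]
opening: 0.0601
grasp_force: 0.0
t: 34.1
position: [0.6108, 0.1474, 0.0294]
tool_rot: [0.001, 0.538, 0.843, 0.002]
ft_force: [-0.5, -0.4, 5.6]
opening: 0.0377
grasp_force: 59.1
t: 34.93
position: [0.5749, 0.1304, 0.1318]
tool_rot: [-0.0, 0.04, 0.999, 0.0]
ft_force: [0.2, 0.1, -0.8]
opening: 0.0373
grasp_force: 59.0
t: 35.43
position: [0.5739, 0.1302, 0.0284]
tool_rot: [-0.002, 0.043, 0.999, -0.001]
ft_force: [0.7, 0.3, 0.2]
opening: 0.0375
grasp_force: 80.0
t: 36.1
position: [0.5778, 0.1313, 0.1353]
tool_rot: [0.003, 0.042, 0.999, 0.002]
ft_force: [0.6, -0.6, -0.2]
opening: 0.0617
grasp_force: 0.0
[([0.467, 0.037], 0.79), ([0.478, 0.14], 0.74), ([0.642, 0.114], 0.66), ([0.682, 0.093], 0.62), ([0.57, 0.132], 0.54), ([0.462, -0.11], 0.54), ([0.55, -0.099], 0.5), ([0.638, -0.115], 0.5), ([0.651, 0.002], 0.46)]
[([0.552, -0.106], 0.71), ([0.459, -0.101], 0.69), ([0.488, -0.391], 0.66), ([0.641, 0.115], 0.63), ([0.637, -0.113], 0.63), ([0.48, 0.131], 0.57), ([0.684, 0.094], 0.57), ([0.471, 0.025], 0.55), ([0.656, 0.004], 0.5)]
now [0.574 0.13  0.13 ] 85.2 t 36.3
pick: [-0.099,-0.019,0.000,0,0,0.26] x3.2  [-0.099,-0.019,0.140,0,0,0.26] x2.5  
place: [0.000,0.000,-0.140,0,0,0.00] x2.5  [0.035,-0.169,-0.140,0,0,-0.26] x3.3  [0.035,-0.169,-0.003,0,0,-0.26] x2.5  
up: [0.000,0.000,-0.137,0,0,-0.00] x2.5
```

```bash

python3 -m crank '[[[-0.092,-0.014,0,0,0,0.26],[-0.092,-0.014,0,0,0,0.26],[-0.092,-0.014,0,0,0,0.26],[-0.092,-0.014,0,0,0,0.26],[-0.092,-0.014,0,0,0,0.26],[-0.092,-0.014,0,0,0,0.26]]]' 0.45
python3 -m crank '[[[0,0,0,0,0,0],[0,0,0.05,0,0,0],[0,0,0.1,0,0,0],[0,0,0.13,0,0,0],[0,0,0.139,0,0,0],[0,0,0.139,0,0,0]]]' 0.45
python3 -m crank '[[[0,0,0,0,0,0],[0,0,0,0,0,0],[0,0,0,0,0,0],[0,0,0,0,0,0],[0,0,0,0,0,0]]]' -1
python3 -m crank '[[[0,0,-0.05,0,0,0],[0,0,-0.1,0,0,0],[0.03,-0.165,-0.139,0,0,-0.26],[0.03,-0.165,-0.139,0,0,-0.26],[0.03,-0.165,-0.139,0,0,-0.26],[0.03,-0.165,-0.139,0,0,-0.26],[0.03,-0.165,-0.139,0,0,-0.26],[0.03,-0.165,-0.139,0,0,-0.26]]]' -1
python3 -m crank '[[[0,0,0,0,0,0],[0,0,0.05,0,0,0],[0,0,0.1,0,0,0],[0,0,0.13,0,0,0],[0,0,0.136,0,0,0],[0,0,0.136,0,0,0]]]' -1
python3 -m crank '[[[0,0,0,0,0,0],[0,0,0,0,0,0],[0,0,0,0,0,0],[0,0,-0.05,0,0,0],[0,0,-0.1,0,0,0],[0,0,-0.136,0,0,0],[0,0,-0.136,0,0,0],[0,0,-0.136,0,0,0]]]' 0.45
python3 - <<'E'
from h import *
for n in('side','top'):
    snap(n);print([(np.round(atz(n,*d['box'][:2],.036)[:2],3).tolist(),round(d['conf'],2)) for d in boxes_of(n,'lump0')])
cyc((.682,.093),85.5,.025,(1,1),zp=.027)
E
```

```text
t: 36.8
position: [0.6419, 0.1142, 0.1298]
tool_rot: [-0.001, 0.243, 0.97, -0.001]
ft_force: [-1.4, 0.4, -0.1]
opening: 0.0621
grasp_force: 0.0
t: 37.3
position: [0.6403, 0.1142, 0.0245]
tool_rot: [-0.003, 0.244, 0.97, -0.001]
ft_force: [0.4, -0.1, 0.3]
opening: 0.0617
grasp_force: 0.0
t: 37.72
position: [0.6453, 0.1147, 0.0301]
tool_rot: [0.002, 0.244, 0.97, 0.001]
ft_force: [-2.2, 0.7, 7.3]
opening: 0.0374
grasp_force: 60.0
t: 38.38
position: [0.5651, 0.0157, 0.1324]
tool_rot: [0.001, 0.043, 0.999, 0.001]
ft_force: [1.0, 0.4, -0.7]
opening: 0.0373
grasp_force: 60.3
t: 38.88
position: [0.5644, 0.018, 0.028]
tool_rot: [-0.001, 0.041, 0.999, -0.0]
ft_force: [0.0, -0.7, -0.0]
opening: 0.0371
grasp_force: 68.3
t: 39.55
position: [0.5671, 0.0161, 0.1348]
tool_rot: [0.003, 0.042, 0.999, 0.001]
ft_force: [0.0, 0.3, -0.2]
opening: 0.0618
grasp_force: 0.0
[([0.465, 0.037], 0.75), ([0.56, 0.021], 0.63), ([0.478, 0.138], 0.59), ([0.649, 0.003], 0.54), ([0.641, -0.115], 0.52), ([0.566, 0.132], 0.49), ([0.675, 0.102], 0.49), ([0.457, -0.104], 0.46), ([0.541, -0.101], 0.42)]
[([0.557, -0.107], 0.62), ([0.688, 0.101], 0.59), ([0.637, -0.121], 0.56), ([0.461, -0.103], 0.43), ([0.48, 0.13], 0.42), ([0.484, -0.391], 0.2)]
now [0.563 0.016 0.13 ] 85.2 t 39.75
pick: [-0.149,0.116,0.000,0,0,-0.00] x3.4  [-0.149,0.116,0.140,0,0,-0.00] x2.5  
place: [0.000,0.000,-0.140,0,0,-0.00] x2.5  [0.024,0.038,-0.140,0,0,-0.00] x0.8  [0.024,0.038,-0.003,0,0,-0.00] x2.5  
up: [0.000,0.000,-0.137,0,0,-0.00] x2.5
```

```bash

python3 -m crank '[[[-0.149,0.124,0,0,0,0],[-0.149,0.124,0,0,0,0],[-0.149,0.124,0,0,0,0],[-0.149,0.124,0,0,0,0],[-0.149,0.124,0,0,0,0],[-0.149,0.124,0,0,0,0]]]' 0.45
python3 -m crank '[[[0,0,0,0,0,0],[0,0,0.05,0,0,0],[0,0,0.1,0,0,0],[0,0,0.13,0,0,0],[0,0,0.139,0,0,0],[0,0,0.139,0,0,0]]]' 0.45
python3 -m crank '[[[0,0,0,0,0,0],[0,0,0,0,0,0],[0,0,0,0,0,0],[0,0,0,0,0,0],[0,0,0,0,0,0]]]' -1
python3 -m crank '[[[0,0,-0.05,0,0,0],[0.024,0.031,-0.05,0,0,0],[0.024,0.031,-0.05,0,0,0],[0.024,0.031,-0.05,0,0,0],[0.024,0.031,-0.03,0,0,0],[0.024,0.031,-0.01,0,0,0],[0.024,0.031,-0.003,0,0,0],[0.024,0.031,-0.003,0,0,0]]]' -1
python3 -m crank '[[[0,0,0,0,0,0],[0,0,0,0,0,0],[0,0,0,0,0,0],[0,0,-0.05,0,0,0],[0,0,-0.1,0,0,0],[0,0,-0.15,0,0,0],[0,0,-0.2,0,0,0],[0,0,-0.2,0,0,0],[0,0,-0.2,0,0,0]]]' 0.45
python3 -m crank '[[[0.1,0,-0.05,0,0,0],[0.2,0,-0.05,0,0,0],[0.3,0,-0.05,0,0,0],[0.38,0,-0.05,0,0,0],[0.38,0,-0.05,0,0,0],[0.38,0,-0.05,0,0,0],[0.38,0,-0.05,0,0,0],[0.38,0,-0.05,0,0,0],[0.38,0,-0.05,0,0,0]]]'
python3 - <<'E'
from h import *
for n in('side','top'):
    im=snap(n,'f_%s.png'%n)
    D=[(np.round(atz(n,*d['box'][:2],.034)[:2],3),d['conf']) for d in boxes_of(n,'lump0')]
    for p,c in D:
        l=p-C0; print(n,p,round(c,2),'local',(l@UX/.0933).round(2),(l@UY/.12).round(2))
    print([np.round(d['box']).tolist() for d in boxes_of(n,'pail')])
a=cv2.imread('pics/f_top.png').astype(int); m=((a[...,2]-a[...,0]>25)&(a.sum(2)<560)).astype(np.uint8)
n,lab,st,ce=cv2.connectedComponentsWithStats(m)
for i in range(1,n):
    if 60<st[i,4]<400 and 190<ce[i,0]<330 and 135<ce[i,1]<250: print('blob',st[i,:4],atz('top',*ce[i],.034)[:2].round(3))
E
```

```text
t: 40.25
position: [0.6832, 0.1005, 0.1291]
tool_rot: [-0.002, 0.041, 0.999, -0.001]
ft_force: [-0.4, -0.8, 0.1]
opening: 0.0623
grasp_force: 0.0
t: 40.75
position: [0.6802, 0.097, 0.0242]
tool_rot: [-0.003, 0.043, 0.999, -0.001]
ft_force: [0.6, -0.6, 0.2]
opening: 0.062
grasp_force: 0.0
t: 41.17
position: [0.686, 0.0986, 0.0304]
tool_rot: [0.002, 0.043, 0.999, 0.0]
ft_force: [-1.4, -1.3, 6.3]
opening: 0.0352
grasp_force: 58.0
t: 41.83
position: [0.6673, 0.1232, 0.0287]
tool_rot: [-0.002, 0.043, 0.999, 0.0]
ft_force: [-2.9, 0.8, 8.6]
opening: 0.0356
grasp_force: 70.2
t: 42.58
position: [0.6703, 0.1234, 0.1826]
tool_rot: [0.003, 0.043, 0.999, 0.001]
ft_force: [-1.0, 0.4, -0.3]
opening: 0.0621
grasp_force: 0.0
t: 43.33
position: [0.3801, 0.1474, 0.2146]
tool_rot: [-0.002, 0.041, 0.999, -0.001]
ft_force: [0.6, 0.3, 0.5]
opening: 0.0616
grasp_force: 0.0
side [0.474 0.137] 0.77 local -1.07 0.99
side [0.649 0.006] 0.66 local 0.91 0.02
side [0.66  0.124] 0.66 local 0.93 1.0
side [ 0.538 -0.089] 0.65 local -0.2 -0.85
side [0.568 0.131] 0.62 local -0.06 1.0
side [0.56  0.014] 0.62 local -0.05
[... 256 characters left out ...]
2 0.129] 0.73 local -0.02 0.99
top [0.565 0.013] 0.67 local 0.01 0.02
top [ 0.659 -0.002] 0.67 local 1.02 -0.04
top [ 0.457 -0.096] 0.58 local -1.06 -0.96
top [0.666 0.117] 0.51 local 1.0 0.95
top [ 0.56  -0.103] 0.44 local 0.05 -0.95
top [ 0.638 -0.118] 0.42 local 0.9 -1.02
[[399.0, 220.0, 59.0, 46.0], [348.0, 304.0, 49.0, 49.0], [313.0, 99.0, 42.0, 51.0]]
blob [215 149  24  15] [0.669 0.111]
blob [255 153  23  14] [ 0.66  -0.006]
blob [297 159  22  14] [ 0.642 -0.128]
blob [211 180  25  15] [0.577 0.118]
blob [250 183  24  15] [0.569 0.006]
blob [293 187  23  15] [ 0.56  -0.119]
blob [208 210  24  15] [0.488 0.125]
blob [247 212  24  17] [0.481 0.011]
blob [275 226  15  11] [ 0.447 -0.056]
```

All nine lumps sit in their own cells in both views, and the pail still hangs where I left it on the hook. The arm is clear, so I'm handing in.

```bash
python3 -c "
from station import *
print(sign_off())"
```

```text
the job is handed in; nothing more can be done
None
```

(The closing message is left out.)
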